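Nest the large corner bracket on its stand

TASK

Put the spare large corner bracket away: pick up the larger of the two loose aluminium angle brackets on the bench and nest it ridge-up over the angle piece fixed on the grey stand, ridge along ridge, both legs lying flat on the legs beneath and centred along its length, then let go. Leave the small bracket where it is.

Things in the scene. Friction and masses are not known exactly. Their poses are not given: they have to be found in the camera images.
- bracket_mid (a point): Centre (half-way up) of the large loose bracket, 90 g: aluminium 90-degree angle lying ridge-up like a roof, two bolt holes per leg. Legs 45 mm, 5 mm thick; 52 mm long along the ridge (x axis), 64 mm wide over the leg ends (y), 35.4 mm high (z up): ridge edge 17.7 mm above this point, leg ends 17.7 mm below. Its flat end faces, 52 mm apart along x, can be gripped from above near the ridge.
- form_mid (a point): Centre of the immovable angle piece on the stand: same section, ridge-up (35.4 mm high, ridge 17.7 mm above this point), no holes, 38 mm long along its ridge (x axis; z up), on a grey plate 110 (x) x 90 x 8 mm with corner screws; plate top 17.7 mm below. With the large bracket nested, its centre is 7 mm straight above this point, x axes parallel (either way), 7 mm overhang each end.
- small_mid (a point): Centre (half-way up) of the small loose bracket, to be left alone: the same kind of aluminium angle lying ridge-up, with legs only 28 mm long and 5 mm thick, one bolt hole in each leg, 40 mm long along the ridge (x axis), 40 mm wide (y), 23 mm high.
Things that resemble listed ones, but are neither listed nor needed, are in the scene too. What is shaped like the part that bears bracket_mid but black or blue is not meant.

How it is judged:
By the outcome, as a careful person would: the job done as asked, in the order asked, and still so for the second after the job is handed in, with the robot touching nothing.
It also fails if it takes over 32 s, if anything falls off the work surface, if the arm or the gripper's body presses on something with over 40 N, if the wrist force passes 120 N, or if a joint passes its speed limit or range.

ROBOT

A 6-joint arm with a two-finger parallel gripper is mounted at the origin on a cart in front of the work surface, level with it; the furniture and walls round the work are solid. World frame = base frame: x ahead of the robot, y to its left, z up, the work surface at z = 0. Lengths are in mm, angles in degrees, forces in N, time in s.
With the tool pointing down it reaches from about 350 to 725 mm from the base axis. Payload 6 kg.
Tool frame: the origin (TCP) lies between the finger pads; the fingertips stand 17 mm ahead of it and the grasp point (between the pads) lies 2 mm behind it (robot.tcp_to_tips is the distance from the TCP to the fingertips, in mm); x points along the fingers, y is the direction in which the jaws open and shut, and the axes are right-handed (so a half turn about x gives the same grasp; the last joint's range is limited). The gripper opens to 85 mm and grips with 20 to 120 N. Pads are 22 mm wide; open, the fingers measure 114 mm over their backs; the gripper's body (76 mm by 85 mm) begins 54 mm behind the grasp point. The pads swing forward as they close: fully open they stand 13 mm farther back than shut.
Start: joints at [87.072, 2.303, 4.859, 0, -92.561, -19.12], TCP at [225.197, 556.113, 248.261] pointing down, gripper open.
Joint ranges: [-146.85, 146.85], [-73.84, 115.35], [-62.03, 85.46], [-188.31, 113.3], [-161.28, -10.13], [-171.36, 171.36]. Speed limits (degrees/s): [147.25, 147.25, 172.46, 180, 180, 180].

INTERFACE

Orientations are given as a 3x3 rotation matrix whose columns are the frame's x, y, z axes.
In Python, from plant import robot, viewer, models gives the robot as it stands.
- The arm moves only by the tool move_arm, never from a script. Its argument "steps" is a list that holds one entry, the list of rows, each a list of 7 numbers: the shift along the world's x, y, z in cm, then the turn, a rotation vector about the world's x, y, z in degrees, then the opening, from 0 (shut) to 1 (fully open). A call has 1 to 12 rows; each row shifts and turns the commanded pose from where the row before left it; what a row does not reach is not made up. A row lasts 1/10 s, in which the tool goes at most 50 mm and 8.59 degrees, less where a joint would pass 70% of its speed; a pose out of reach is approached as far as the arm can. A call is refused whole if a number of a shift passes 5 or a number of a turn 8.59, either way. A call with a gripper value outside its range is refused whole. The fingers move at their own pace and stop on an object; "force" is the grip in N (left out, the last holds). Time passes only in rows, so rows that do not move let the fingers close. It gives the time, the measured TCP pose, the force and the opening at its end, in the units of the state.
- robot.observe(): the state, without advancing time (a new reading comes with each control period).
- viewer.read_camera(name): name is "scene" or "top" or "wrist"; returns the picture (420x560x3 uint8, red, green, blue); there is no depth.
- viewer.calibration(name): a dict with "fx", "fy", "cx", "cy" (pixels), "extrinsics" (4x4, takes a point from camera to world coordinates). Camera axes: x right, y down, z forward; pixel columns grow to the right and rows downward; lengths in mm; the calibration is good to about 2 mm. A picture is of the moment at which its call begins: read the wrist's pose just before it. calibration takes no time and is no camera call; for the wrist camera it gives the pose at the moment of the call.
- robot.finish_job(): hands the job in, once; it reports no verdict.
Trained networks look in the newest picture that a camera, given by its name, has taken for a name from the list of things; names that differ only in an ending like _2 or _b are one class to them, and where a whole thing is asked for, a point or a joint stands for the part that bears it (a point fixed in the world has none). Each returns a list of dicts, best first, with "confidence" (0 to 1); they miss things now and then, are a little off and sometimes report something else, mostly with a low value. They report only what shows in the picture. A call takes as long as a camera call. They do not tell look-alikes from the thing itself.
- models.silhouettes(camera, query): "pixels" (420x560 bool, what is visible of it) and "bbox" ([centre column, centre row, width, height] in pixels, round what is visible of it).
The state is a dict: "t": time; "joint_pos": joint angles; "qvel": joint speeds; "effort": joint torques, N m; "position": TCP position; "ee_rot": TCP orientation; "ft_force": force on the tool from outside, world axes, zero at the start; "torque": the same for the moment, N m; "width": finger opening in mm.
Only numpy, scipy, OpenCV 4.12 (cv2) and the standard library are available. Lean on these libraries where they do the work, as an engineer would, in place of code of your own. Each camera call takes 0.05 s, during which the arm holds its last target.

## Working session

There is one attempt and no reset: what is moved stays moved. The work goes in short steps, Python scripts to look and compute and a tool call to move; the robot and the scene stay as the last step left them, time stands still between calls to the robot, and variables do not carry over. Pictures are saved under pics/ and viewed, and the job is handed in when it is done.

Besides the shell and the picture viewer there is one more tool, called by a JSON object that holds its "method" and its "body". move_arm: Moves the arm, as the interface text tells. Its arguments: {"type":"object","properties":{"steps":{"type":"array"},"force":{"type":"number"}},"required":["steps"]}

```bash
mkdir -p pics; python3 - <<'E'
from plant import robot, viewer, models
import cv2,numpy as np
s=robot.observe(); print({k:np.round(v,3).tolist() for k,v in s.items()})
for c in ["scene","top"]:
    im=viewer.read_camera(c); cv2.imwrite(f"pics/{c}0.png",im[:,:,::-1])
    k=viewer.calibration(c); print(c,k["fx"],k["fy"],k["cx"],k["cy"],np.round(k["extrinsics"],3).tolist())
    for q in ["bracket_mid","form_mid","small_mid"]:
        for r in models.silhouettes(c,q): print(c,q,round(r["confidence"],2),np.round(r["bbox"],1).tolist(),r["pixels"].sum())
print(robot.observe()["t"])
E
```

```text
{'t': 0.0, 'joint_pos': [87.071, 2.338, 4.803, -0.027, -92.559, -19.121], 'qvel': [-0.058, -0.012, 0.014, -0.118, -0.059, -0.056], 'effort': [0.0, -36.821, 34.74, 6.932, -0.006, -0.0], 'position': [225.039, 555.893, 247.294], 'ee_rot': [[-0.001, -0.375, -0.927], [-0.002, -0.927, 0.375], [-1.0, 0.002, -0.0]], 'ft_force': [0.708, 0.327, -0.647], 'torque': [0.01, 0.001, -0.028], 'width': 85.315}
scene 421.3063190323769 421.3063190323769 283.93217223206193 212.44917424163913 [[0.605, -0.339, 0.721, -9.405], [-0.796, -0.271, 0.54, -529.479], [0.013, -0.901, -0.434, 425.959], [0.0, 0.0, 0.0, 1.0]]
scene bracket_mid 0.75 [373.0, 258.4, 41.4, 31.7] 700
scene bracket_mid 0.64 [170.3, 232.5, 33.3, 29.8] 507
scene bracket_mid 0.38 [272.8, 179.6, 11.6, 15.2] 79
scene form_mid 0.92 [298.6, 283.6, 79.1, 45.1] 2226
scene small_mid 0.83 [219.4, 252.9, 24.9, 15.9] 277
top 489.4137611681335 489.4137611681335 274.9911235742743 212.247619047053 [[-0.001, -0.997, 0.074, 543.407], [-1.0, 0.002, 0.009, -56.382], [-0.009, -0.074, -0.997, 1128.92], [0.0, 0.0, 0.0, 1.0]]
top bracket_mid 0.94 [370.3, 211.8, 22.6, 26.7] 621
top bracket_mid 0.86 [207.0, 285.2, 28.2, 25.3] 611
top bracket_mid 0.55 [188.7, 123.7, 25.7, 6.6] 102
top form_mid 0.86 [337.2, 271.4, 58.1, 62.4] 1922
top small_mid 0.87 [263.6, 285.6, 16.4, 14.7] 300
0.4
```

View pics/scene0.png

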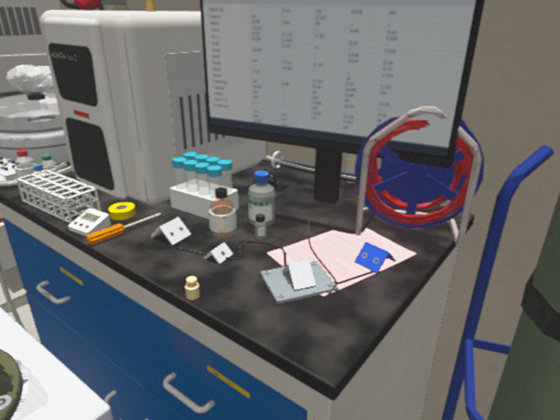

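View pics/top0.png

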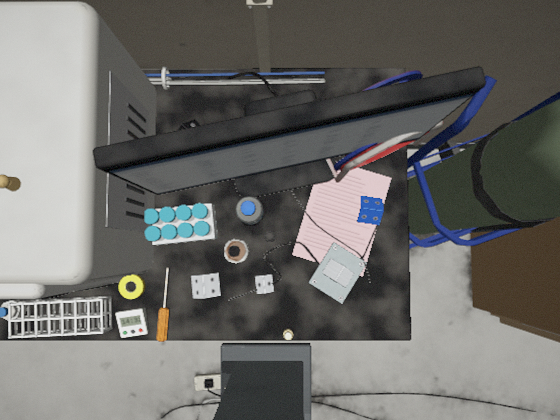

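```bash
python3 - <<'E'
import cv2,numpy as np
t=cv2.imread("pics/top0.png"); s=cv2.imread("pics/scene0.png")
f=lambda im,c,r:cv2.resize(im[r-30:r+30,c-33:c+33],(396,300),interpolation=cv2.INTER_CUBIC)
cv2.imwrite("pics/crop0.png",np.vstack([np.hstack([f(t,370,212),f(t,207,285)]),np.hstack([f(s,373,258),f(s,170,232)])]))
E
```

```text
(no output)
```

View pics/crop0.png

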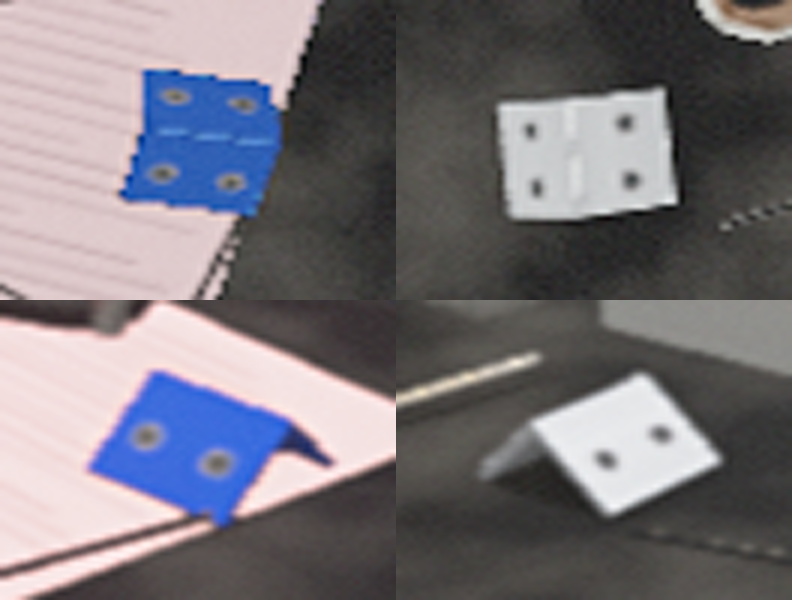

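Top-view candidates are the blue bracket at (370,212), the bare aluminium one at (207,285) and the small aluminium one at (264,285). Blue is excluded. The enlarged crop shows (207,285) (scene view (170,232)) is bare aluminium with two holes per leg, so that is the one meant. The form is at (337,271) on the grey plate.

```bash
cat > h.py <<'E'
import numpy as np,cv2
from scipy.optimize import minimize
from plant import robot,viewer,models
def chev(leg,t,L):
    h=leg/np.sqrt(2)+t/np.sqrt(2); h=h; w=leg*np.sqrt(2)
    H=leg/np.sqrt(2)+t/np.sqrt(2)
    # outer ridge at top, outer leg ends
    a=leg/np.sqrt(2); b=(leg-0)/np.sqrt(2)
    top=H/2
    return a,top
def bracket_pts(leg=45,t=5,L=52):
    r=1/np.sqrt(2); H=(leg+t)*r; z0=H/2
    prof=[(0,z0),(leg*r,z0-leg*r),((leg-t)*r,z0-(leg+t)*r),(0,z0-2*t*r)]
    prof+=[(-y,z) for y,z in prof[1:3]]
    return np.array([(sx*L/2,y,z) for sx in(-1,1) for y,z in prof])
BR=bracket_pts(); FO=bracket_pts(L=38)
PL=np.array([(sx*55,sy*45,z) for sx in(-1,1) for sy in(-1,1) for z in(-17.7,-25.7)])
def place(P,x,y,z,yaw):
    c,s=np.cos(yaw),np.sin(yaw)
    return P@np.array([[c,-s,0],[s,c,0],[0,0,1]]).T+[x,y,z]
def proj(k,P):
    E=np.linalg.inv(k["extrinsics"]); q=P@E[:3,:3].T+E[:3,3]
    return np.c_[k["fx"]*q[:,0]/q[:,2]+k["cx"],k["fy"]*q[:,1]/q[:,2]+k["cy"]]
def ray(k,u,v,z):
    d=np.array([(u-k["cx"])/k["fx"],(v-k["cy"])/k["fy"],1]); E=np.array(k["extrinsics"]); d=E[:3,:3]@d; o=E[:3,3]
    return o+d*(z-o[2])/d[2]
S=4
def hullmask(k,Ps,S=S):
    m=np.zeros((420*S,560*S),np.uint8)
    for P in Ps:
        q=((proj(k,P)+.5)*S*16-8).round().astype(np.int32)
        cv2.fillConvexPoly(m,cv2.convexHull(q).reshape(-1,1,2),1,shift=4)
    return cv2.resize(m.astype(np.float32),(560,420),interpolation=cv2.INTER_AREA)
def fit(obs,parts,z,x0):
    # obs: list of (calib, mask); parts list of point arrays
    def cost(p):
        c=0
        for k,m in obs:
            h=hullmask(k,[place(P,p[0],p[1],z,np.radians(p[2])) for P in parts])
            c+=np.abs(h-m).sum()/m.sum()
        return c/len(obs)
    best=None
    x0=np.array(x0,float)
    for d in ([0] if len(x0)==3 else np.arange(-90,90,20)):
        b=np.r_[x0[:2],x0[2] if len(x0)==3 else d]
        sim=np.vstack([b,b+[8,0,0],b+[0,8,0],b+[0,0,10]])
        r=minimize(cost,b,method="Nelder-Mead",options=dict(initial_simplex=sim,xatol=.05,fatol=1e-5,maxiter=250))
        if best is None or r.fun<best.fun: best=r
    return best.x,best.fun
E
python3 - <<'E'
from h import *
viewer_c=[]
obs={}
for c in["scene","top"]:
    viewer.read_camera(c);k=viewer.calibration(c)
    for q in["bracket_mid","form_mid"]:
        R=models.silhouettes(c,q)
        if q=="bracket_mid": R=[r for r in R if abs(r["bbox"][0]-(170 if c=="scene" else 207))<15]
        if R: obs.setdefault(q,[]).append((k,R[0]["pixels"].astype(np.float32)))
for q,parts,z,u in[("bracket_mid",[BR],17.7,(207,285)),("form_mid",[FO,PL],25.7,(337,271))]:
    x0=ray(viewer.calibration("top"),*u,z)[:2]; print(q,x0.round(1),len(obs[q]))
    for o in [obs[q],obs[q][-1:]]: print(fit(o,parts,z,x0))
k=viewer.calibration("wrist");print(k["fx"],k["cx"],k["cy"],np.round(k["extrinsics"],3)); print(robot.observe()["t"])
s=ray(viewer.calibration("top"),263.6,285.6,11);print("small",s)
E
```

```text
bracket_mid [462.  107.3] 2
(array([459.83395019, 115.43490783,   5.61209766]), np.float64(0.15371794998645782))
(array([459.56538006, 114.4248114 ,   5.8303728 ]), np.float64(0.04905914142727852))
form_mid [ 493.5 -184.9] 2
(array([ 489.80823229, -186.23570875,  -31.68699577]), np.float64(0.062296755611896515))
(array([ 489.06864375, -186.67590407,  -31.96525261]), np.float64(0.026208635419607162))
320.71881302637524 278.6511233470334 210.6928978711871 [[-3.75000e-01 -8.85000e-01 -2.78000e-01  2.95419e+02]
 [-9.27000e-01  3.57000e-01  1.13000e-01  5.27325e+02]
 [-0.00000e+00  3.00000e-01 -9.54000e-01  3.74417e+02]
 [ 0.00000e+00  0.00000e+00  0.00000e+00  1.00000e+00]]
0.7
small [460.06405561 -20.1748021   11.        ]
```

```bash
python3 - <<'E'
from h import *
c="top"
im=viewer.read_camera(c).copy();k=viewer.calibration(c)
R=[r for r in models.silhouettes(c,"bracket_mid") if abs(r["bbox"][0]-207)<15][0]
ys,xs=np.nonzero(R["pixels"]);print(xs.min(),xs.max(),ys.min(),ys.max(),xs.mean(),R["bbox"])
P=place(BR,459.5,114.4,17.7,np.radians(5.8));q=proj(k,P);print(q.min(0),q.max(0))
E=np.array(k["extrinsics"]);print(E, E[:3,:3]@E[:3,:3].T)
E
```

```text
191 219 273 298 204.77863777089783 [205.4, 285.1, 30.1, 25.4]
[189.90922737 272.81101099] [219.71249858 298.51305217]
[[-1.29547926e-03 -9.97236767e-01  7.42775310e-02  5.43406587e+02]
 [-9.99956819e-01  1.97537308e-03  9.08069147e-03 -5.63820433e+01]
 [-9.20232524e-03 -7.42625597e-02 -9.97196264e-01  1.12891998e+03]
 [ 0.00000000e+00  0.00000000e+00  0.00000000e+00  1.00000000e+00]] [[ 1.00000000e+00  4.07935078e-17 -3.01140003e-17]
 [ 4.07935078e-17  1.00000000e+00  3.36009788e-18]
 [-3.01140003e-17  3.36009788e-18  1.00000000e+00]]
```

Measured, large bracket: about (460, 113), yaw about 6°. Form: about (489, -186), yaw about -32°. I'm moving above the bracket for a wrist view.

{"method": "move_arm", "body": {"steps": [[[1.5,-4.4,0,0,0,0,1],[1.5,-4.4,0,0,0,-6,1],[1.5,-4.4,0,0,0,-6,1],[1.5,-4.4,0,0,0,-6,1],[1.5,-4.4,-1,0,0,-6,1],[1.5,-4.4,-1,0,0,-6,1],[1.5,-4.4,-1,0,0,-6,1],[3.25,-3.4,-1,0,0,-7,1],[3.25,-3.4,-1,0,0,-7,1],[3.25,-3.4,-1,0,0,-6,1],[3.25,-3.4,-1,0,0,-6,1],[0,0,0,0,0,0,1]]]}}

```text
t: 2.0
position: [461.7, 107.7, 176.1]
ee_rot: [[-0.003, -0.996, -0.094], [-0.003, -0.094, 0.996], [-1.0, 0.003, -0.002]]
ft_force: [-1.1, 1.2, -0.1]
width: 85.5
```

```bash
cat > look.py <<'E'
from h import *
import sys
def look(q,parts,z,x0,name):
    s=robot.observe();k=viewer.calibration("wrist");im=viewer.read_camera("wrist").copy()
    R=models.silhouettes("wrist",q)
    print("t",s["t"],"tcp",s["position"].round(1) if hasattr(s["position"],"round") else s["position"],"rot",np.round(s["ee_rot"],3).tolist(),"w",s["width"],"j",np.round(s["joint_pos"],1).tolist())
    for r in R: print(q,round(r["confidence"],2),np.round(r["bbox"],1).tolist(),r["pixels"].sum())
    cv2.imwrite(f"pics/{name}_raw.png",im[:,:,::-1])
    o=im[:,:,::-1].copy()
    if R:
        p,f=fit([(k,R[0]["pixels"].astype(np.float32))],parts,z,x0);print("fit",p.round(2),round(f,4))
        for P in parts:
            h=cv2.convexHull(proj(k,place(P,p[0],p[1],z,np.radians(p[2]))).round().astype(np.int32));cv2.polylines(o,[h],True,(0,0,255),1)
        u=proj(k,place(np.array([[-26,0,17.7],[26,0,17.7]]),p[0],p[1],z,np.radians(p[2]))).round().astype(int);cv2.line(o,tuple(map(int,u[0])),tuple(map(int,u[1])),(0,200,0),1)
    cv2.imwrite(f"pics/{name}.png",o)
    return im,k,R
E
python3 - <<'E'
from look import *
look("bracket_mid",[BR],17.7,(460,113,6),"w1")
E
```

```text
t 2.0 tcp [461.7 107.7 176.1] rot [[-0.003, -0.996, -0.094], [-0.003, -0.094, 0.996], [-1.0, 0.003, -0.002]] w 85.4729748350873 j [37.6, -17.1, -20.3, 0.0, -87.1, -32.2]
bracket_mid 0.7 [277.4, 198.5, 56.6, 64.8] 3586
fit [460.6  113.06   5.92] 0.0259
```

View pics/w1.png

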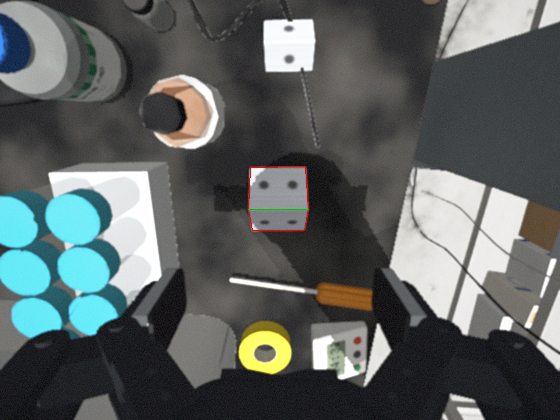

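The overlay lies exactly on the large bracket: hull round (278,199), ridge line at row 209. The fit gives (460.6, 113.1), yaw 5.9°. Next I check that the arm has settled and work out the move.

```bash
python3 - <<'E'
from look import *
s=robot.observe();print(s["t"],s["position"],np.degrees(np.arctan2(s["ee_rot"][1][1],s["ee_rot"][0][1])))
look("bracket_mid",[BR],17.7,(460,113,6),"w2")
s=robot.observe();print(s["t"],s["position"],s["qvel"])
E
```

```text
2.1 [460.47597246 110.8605766  177.75672173] -174.20628757968757
t 2.1 tcp [460.5 110.9 177.8] rot [[-0.001, -0.995, -0.101], [-0.001, -0.101, 0.995], [-1.0, 0.001, -0.001]] w 85.47835280483672 j [38.0, -17.4, -20.3, -0.0, -87.2, -32.3]
bracket_mid 0.87 [276.0, 194.5, 55.7, 67.4] 3563
fit [460.94 113.18   5.83] 0.0341
2.2 [460.04992118 112.59505705 178.67238314] [ 1.38689052 -0.65592519  0.04041956 -0.01432534  0.07636323  0.00427982]
```

{"method": "move_arm", "body": {"steps": [[[0.05,0.1,-3,0,0,0,1],[0,0,-4,0,0,0,1],[0,0,-4,0,0,0,1],[0,0,-2.5,0,0,0,1],[0,0,-1.5,0,0,0,1],[0,0,-0.6,0,0,0,1],[0,0,0,0,0,0,1],[0,0,0,0,0,0,1],[0,0,0,0,0,0,1]]], "force": 40}}

```text
t: 3.1
position: [461.3, 113.8, 23.7]
ee_rot: [[0.002, -0.995, -0.104], [0.001, -0.104, 0.995], [-1.0, -0.002, 0.001]]
ft_force: [-0.6, -0.5, -0.6]
width: 85.6
```

```bash
python3 - <<'E'
from look import *
s=robot.observe();print(s["t"],s["position"],s["ft_force"],s["width"])
cv2.imwrite("pics/w3.png",viewer.read_camera("wrist")[:,:,::-1])
E
```

```text
3.1 [461.34841009 113.84789767  23.68139811] [-0.59997473 -0.47196324 -0.5683604 ] 85.64585379846676
```

View pics/w3.png

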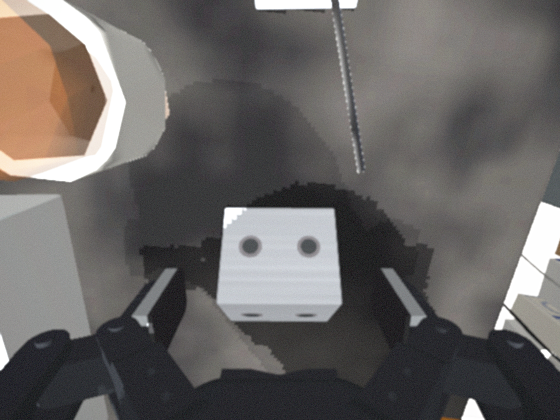

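The bracket (218–342, 208–322) lies between the open pads (at about columns 160 and 400), and its ridge at row 305 is level with them. I'll close now.

{"method": "move_arm", "body": {"steps": [[[0,0,0,0,0,0,0.7],[0,0,0,0,0,0,0.6],[0,0,0,0,0,0,0.5],[0,0,0,0,0,0,0.4],[0,0,0,0,0,0,0.3],[0,0,0,0,0,0,0.3],[0,0,0,0,0,0,0.3]]], "force": 40}}

```text
t: 3.85
position: [461.0, 113.1, 22.7]
ee_rot: [[0.001, -0.995, -0.104], [-0.0, -0.104, 0.995], [-1.0, -0.0, -0.0]]
ft_force: [-1.0, -0.6, 4.2]
width: 51.0
```

```bash
python3 - <<'E'
from look import *
s=robot.observe();print(s["t"],s["position"],s["ft_force"],s["width"])
look("bracket_mid",[BR],17.7,(461,113,6),"w4")
E
```

```text
3.85 [460.95535293 113.14945109  22.66387853] [-0.99039332 -0.58697803  4.18311975] 51.044536845265505
t 3.85 tcp [461.  113.1  22.7] rot [[0.001, -0.995, -0.104], [-0.0, -0.104, 0.995], [-1.0, -0.0, -0.0]] w 51.044536845265505 j [38.3, -12.3, -32.7, 0.0, -69.6, -32.3]
```

View pics/w4.png

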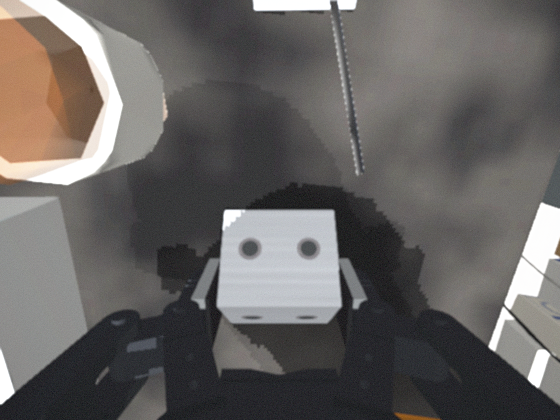

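Gripped at 51 mm wide, square. I'll lift and move to a viewing pose behind the form.

{"method": "move_arm", "body": {"steps": [[[0,0,1,0,0,0,0.3],[0,0,3,0,0,0,0.3],[0,0,4,0,0,0,0.3],[0,0,4,0,0,0,0.3],[0,-1.7,3,0,0,-2,0.3],[1.3,-3.5,0,0,0,-6,0.3],[1.3,-3.5,0,0,0,-6,0.3],[1.3,-3.5,0,0,0,-6,0.3],[1.3,-3.5,0,0,0,-6,0.3],[1.3,-3.5,0,0,0,-6,0.3],[1.1,-3.1,0,0,0,-6,0.3],[0,0,0,0,0,0,0.3]]], "force": 60}}

```text
t: 5.15
position: [536.7, -112.8, 171.3]
ee_rot: [[-0.002, -0.844, 0.536], [-0.0, 0.536, 0.844], [-1.0, 0.002, -0.002]]
ft_force: [0.8, -0.1, -1.2]
width: 50.5
```

{"method": "move_arm", "body": {"steps": [[[0,0,0,0,0,0,0.3],[0,0,0,0,0,0,0.3],[0,0,0,0,0,0,0.3]]]}}

```text
t: 5.45
position: [536.6, -109.0, 172.4]
ee_rot: [[0.0, -0.849, 0.529], [0.0, 0.529, 0.849], [-1.0, 0.0, 0.0]]
ft_force: [-0.7, -0.0, -0.1]
width: 50.6
```

```bash
python3 - <<'E'
from look import *
s=robot.observe();print(s["t"],s["position"],s["ft_force"],s["width"])
look("form_mid",[FO,PL],25.7,(489,-186,-32),"w5")
E
```

```text
5.45 [ 536.5877896  -109.02681387  172.41546155] [-0.65948353 -0.03859569 -0.0743694 ] 50.55919502452366
t 5.45 tcp [ 536.6 -109.   172.4] rot [[0.0, -0.849, 0.529], [0.0, 0.529, 0.849], [-1.0, 0.0, 0.0]] w 50.55919502452366 j [9.5, -5.5, -10.6, -0.0, -84.8, -41.5]
form_mid 0.95 [274.4, 89.9, 134.9, 111.9] 14471
fit [ 490.07 -188.19  -32.19] 0.0179
```

View pics/w5.png

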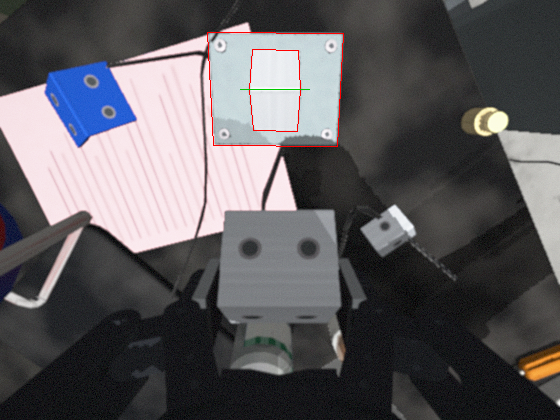

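```bash
python3 - <<'E'
from look import *
s=robot.observe();k=viewer.calibration("wrist")
im=cv2.imread("pics/w5_raw.png");tx,ty,tz=s["position"];yaw=np.arctan2(s["ee_rot"][1][1],s["ee_rot"][0][1]);print(np.degrees(yaw)+180)
Z=6
def crop(c0,c1,r0,r1,Ps):
    o=cv2.resize(im[r0:r1,c0:c1],None,fx=Z,fy=Z,interpolation=cv2.INTER_CUBIC)
    E=[(0,1),(1,2),(0,4),(4,5),(6,7),(7,8),(6,10),(10,11),(0,6),(1,7),(4,10)]
    for P in Ps:
        q=((proj(k,P)-[c0,r0]+.5)*Z).round().astype(int)
        for a,b in E: cv2.line(o,tuple(map(int,q[a])),tuple(map(int,q[b])),(0,0,255),1)
    return o
cv2.imwrite("pics/c5a.png",crop(205,350,200,300,[place(BR,tx,ty,tz-5,yaw)])[:600,:800])
cv2.imwrite("pics/c5b.png",crop(210,340,40,140,[place(FO,490.07,-188.19,25.7,np.radians(-32.19))]))
E
```

```text
328.0439208095539
```

View pics/c5a.png

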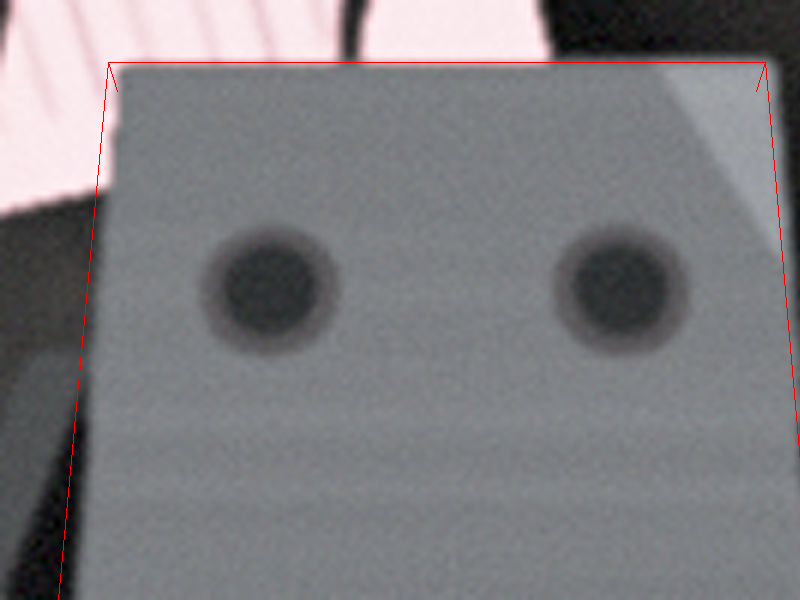

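View pics/c5b.png

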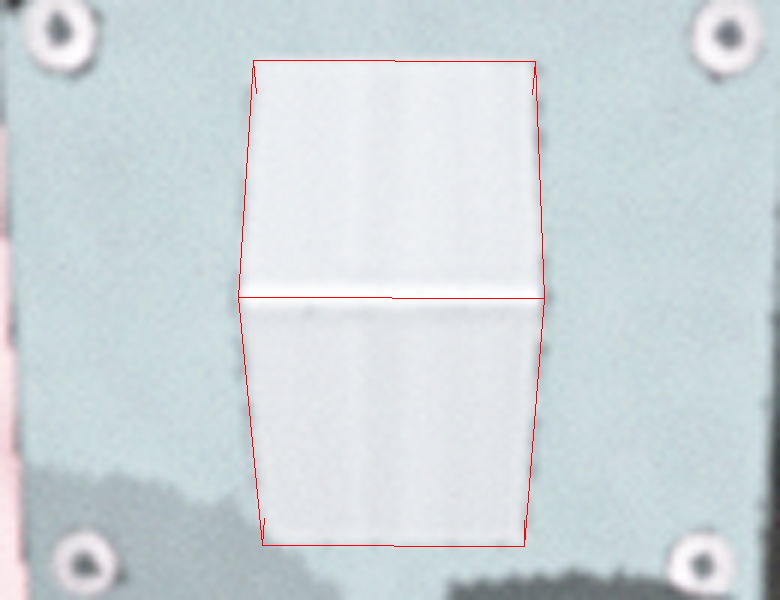

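Both overlays agree with the pictures. The form fit is within about 0.5 px; the held bracket appears about 2 px (≈0.8 mm) right of nominal. I'll go down behind the form, so bracket and form sit at similar depth, and measure their offset relative to each other.

{"method": "move_arm", "body": {"steps": [[[-0.2,-0.5,-2,0,0,-0.2,0.3],[-0.3,-0.7,-3,0,0,0,0.3],[-0.3,-0.6,-2.5,0,0,0,0.3],[-0.1,-0.2,-1.2,0,0,0,0.3],[0,0,0,0,0,0,0.3],[0,0,0,0,0,0,0.3],[0,0,0,0,0,0,0.3],[0,0,0,0,0,0,0.3]]]}}

```text
t: 6.35
position: [528.5, -129.7, 86.7]
ee_rot: [[0.002, -0.846, 0.533], [0.0, 0.533, 0.846], [-1.0, -0.002, 0.001]]
ft_force: [-0.1, 0.2, -1.2]
width: 50.6
```

```bash
python3 - <<'E'
from look import *
im,k,R=look("form_mid",[FO,PL],25.7,(490,-188.2,-32.2),"w6")
s=robot.observe();tx,ty,tz=s["position"];yaw=np.arctan2(s["ee_rot"][1][1],s["ee_rot"][0][1]);print(np.degrees(yaw)+180)
im=im[:,:,::-1]
o=cv2.resize(im[0:300,160:400],None,fx=2,fy=2,interpolation=cv2.INTER_CUBIC)
E=[(0,1),(1,2),(0,4),(4,5),(6,7),(7,8),(6,10),(10,11),(0,6),(1,7),(4,10)]
for P in [place(BR,tx,ty,tz-5,yaw),place(FO,490.07,-188.19,25.7,np.radians(-32.19))]:
    q=((proj(k,P)-[160,0]+.5)*2).round().astype(int)
    for a,b in E: cv2.line(o,tuple(map(int,q[a])),tuple(map(int,q[b])),(0,0,255),1)
cv2.imwrite("pics/c6.png",o)
E
```

```text
t 6.35 tcp [ 528.5 -129.7   86.7] rot [[0.002, -0.846, 0.533], [0.0, 0.533, 0.846], [-1.0, -0.002, 0.001]] w 50.62502893146952 j [7.4, -3.9, -18.3, 0.0, -75.6, -39.6]
form_mid 0.89 [280.0, 116.1, 187.6, 150.5] 26931
fit [ 489.97 -187.91  -32.2 ] 0.018
327.76427723717444
```

View pics/c6.png

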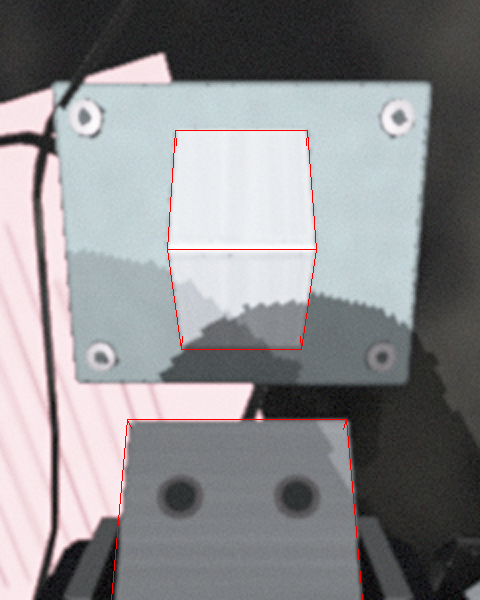

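{"method": "move_arm", "body": {"steps": [[[-0.7,-1.1,0,0,0,0,0.3],[-1.1,-1.75,0,0,0,0,0.3],[-1.1,-1.75,0,0,0,0,0.3],[-0.65,-0.95,0,0,0,0,0.3],[-0.2,-0.3,-1,0,0,0,0.3],[0,0,-1,0,0,0,0.3],[0,0,-1,0,0,0,0.3],[0,0,-0.5,0,0,0,0.3],[0,0,0,0,0,0,0.3],[0,0,0,0,0,0,0.3],[0,0,0,0,0,0,0.3],[0,0,0,0,0,0,0.3]]]}}

```text
t: 7.65
position: [490.5, -188.3, 50.7]
ee_rot: [[0.001, -0.846, 0.533], [-0.0, 0.533, 0.846], [-1.0, -0.001, 0.0]]
ft_force: [-1.6, 0.3, 0.3]
width: 50.4
```

```bash
cat > ov.py <<'E'
from look import *
def ov(cam,name,bx,c0,c1,r0,r1,Z,draw=True):
    k=viewer.calibration(cam);im=viewer.read_camera(cam)[:,:,::-1]
    o=cv2.resize(im[r0:r1,c0:c1],None,fx=Z,fy=Z,interpolation=cv2.INTER_CUBIC);raw=o.copy()
    E=[(0,1),(1,2),(2,3),(0,4),(4,5),(5,3),(6,7),(7,8),(8,9),(6,10),(10,11),(11,9),(0,6),(1,7),(4,10)]
    for P in [bx,place(FO,490.0,-188.1,25.7,np.radians(-32.2))]:
        q=((proj(k,P)-[c0,r0]+.5)*Z).round().astype(int)
        for a,b in E: cv2.line(o,tuple(map(int,q[a])),tuple(map(int,q[b])),(0,0,255),1)
    cv2.imwrite(f"pics/{name}.png",np.hstack([raw,o]))
E
python3 - <<'E'
from ov import *
s=robot.observe();tx,ty,tz=s["position"];yaw=np.arctan2(s["ee_rot"][1][1],s["ee_rot"][0][1]);print(s["t"],s["position"],np.degrees(yaw)+180,s["ft_force"])
ov("scene","s7",place(BR,tx,ty,tz-5,yaw),250,350,215,305,4)
E
```

```text
7.65 [ 490.54848136 -188.33198754   50.7455429 ] 327.7626742755498 [-1.6091705   0.32178397  0.34517085]
```

View pics/s7.png

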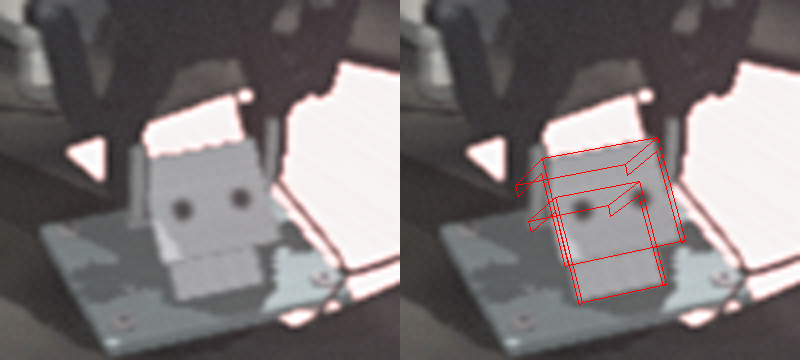

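The bracket hangs just above the form, with form bottom edge columns ~172–262 inside bracket 158–278 in the crop, and it looks centred and parallel. I'll lower it gently.

{"method": "move_arm", "body": {"steps": [[[0,0,-0.4,0,0,0,0.3],[0,0,-0.3,0,0,0,0.3],[0,0,-0.2,0,0,0,0.3],[0,0,-0.2,0,0,0,0.3],[0,0,-0.1,0,0,0,0.3],[0,0,0,0,0,0,0.3],[0,0,0,0,0,0,0.3]]]}}

```text
t: 8.4
position: [490.5, -188.3, 38.4]
ee_rot: [[0.001, -0.846, 0.533], [0.0, 0.533, 0.846], [-1.0, -0.0, 0.0]]
ft_force: [1.1, 0.6, -0.1]
width: 50.4
```

{"method": "move_arm", "body": {"steps": [[[0,0,-0.1,0,0,0,0.3],[0,0,0,0,0,0,0.3],[0,0,0,0,0,0,0.3]]]}}

```text
t: 8.7
position: [490.8, -188.3, 38.1]
ee_rot: [[0.002, -0.846, 0.533], [-0.0, 0.533, 0.846], [-1.0, -0.001, 0.001]]
ft_force: [1.5, 4.4, 5.4]
width: 50.7
```

```bash
python3 - <<'E'
from ov import *
s=robot.observe();tx,ty,tz=s["position"];yaw=np.arctan2(s["ee_rot"][1][1],s["ee_rot"][0][1]);print(s["t"],s["position"],np.degrees(yaw)+180,s["ft_force"])
ov("scene","s8",place(BR,490,-188.1,32.7,yaw),250,350,215,305,4)
E
```

```text
8.7 [ 490.83826454 -188.25892836   38.08329441] 327.769270835379 [1.51216839 4.40122004 5.36936971]
```

View pics/s8.png

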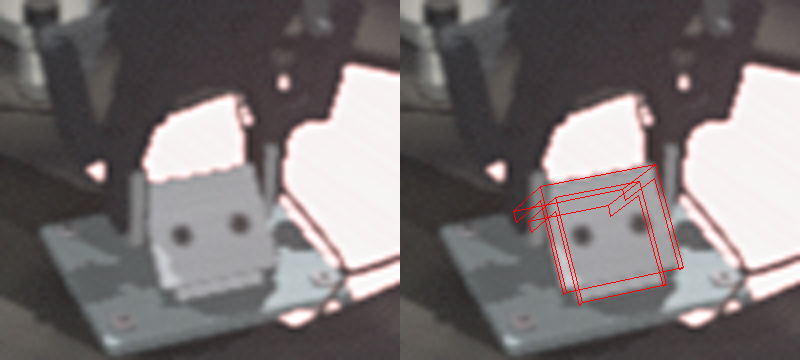

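Contact: 5.4 N up and about 4.6 N sideways along +tool-z, so one leg is touching first. I'll give way 0.5 mm that way and settle down.

{"method": "move_arm", "body": {"steps": [[[0.03,0.05,0,0,0,0,0.3],[0,0,-0.05,0,0,0,0.3],[0,0,0,0,0,0,0.3],[0,0,0,0,0,0,0.3]]]}}

```text
t: 9.15
position: [490.9, -188.2, 38.1]
ee_rot: [[0.001, -0.846, 0.533], [-0.001, 0.533, 0.846], [-1.0, -0.001, -0.0]]
ft_force: [-2.7, 2.3, 8.4]
width: 50.6
```

Balanced now (8.4 N straight up, about 0.5 N sideways), so it is seated on both legs. Releasing.

{"method": "move_arm", "body": {"steps": [[[0,0,0.05,0,0,0,0.6],[0,0,0,0,0,0,0.65],[0,0,0,0,0,0,0.75],[0,0,0,0,0,0,0.9],[0,0,0,0,0,0,1],[0,0,0,0,0,0,1],[0,0,0,0,0,0,1]]]}}

```text
t: 9.85
position: [490.4, -187.9, 37.2]
ee_rot: [[-0.0, -0.846, 0.534], [0.0, 0.534, 0.846], [-1.0, 0.0, -0.0]]
ft_force: [1.1, 0.1, 0.6]
width: 85.0
```

```bash
python3 - <<'E'
from ov import *
s=robot.observe();print(s["t"],s["position"],s["ft_force"],s["width"])
cv2.imwrite("pics/w9.png",viewer.read_camera("wrist")[:,:,::-1])
E
```

```text
9.85 [ 490.42927971 -187.88827926   37.15255624] [1.06236063 0.12548666 0.57009733] 84.99732878264165
```

View pics/w9.png

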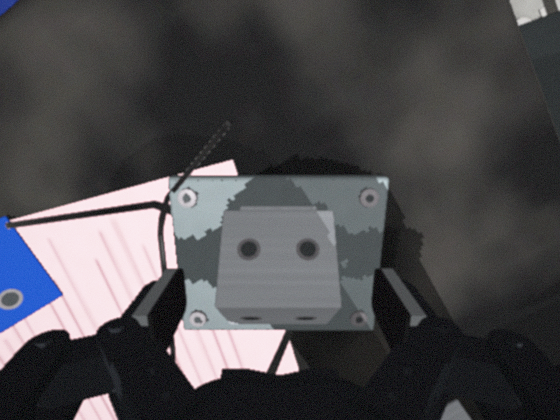

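The jaws are open and clear on both sides. The bracket sits over the form, centred (222–340). I'll retreat straight up and check.

{"method": "move_arm", "body": {"steps": [[[0,0,1,0,0,0,1],[0,0,3,0,0,0,1],[0,0,4,0,0,0,1],[0,0,3,0,0,0,1],[0,0,1,0,0,0,1],[0,0,0,0,0,0,1],[0,0,0,0,0,0,1],[0,0,0,0,0,0,1]]]}}

```text
t: 10.7
position: [489.8, -187.7, 155.5]
ee_rot: [[-0.003, -0.846, 0.534], [0.001, 0.534, 0.846], [-1.0, 0.003, -0.001]]
ft_force: [0.8, 0.0, -0.6]
width: 85.2
```

```bash
python3 - <<'E'
from ov import *
s=robot.observe();print(s["t"],s["position"],s["ft_force"],s["width"])
yaw=np.radians(-32.2)
look("bracket_mid",[BR],32.7,(490,-188.1,-32.2),"w10")
ov("wrist","c10",place(BR,490,-188.1,32.7,yaw),205,355,110,260,5 if False else 2.6666)
k=viewer.calibration("wrist");im=cv2.imread("pics/w10_raw.png");c0,c1,r0,r1,Z=195,361,140,264,4.8
o=cv2.resize(im[r0:r1,c0:c1],None,fx=Z,fy=Z,interpolation=cv2.INTER_CUBIC)
E=[(0,1),(1,2),(0,4),(4,5),(6,7),(7,8),(6,10),(10,11),(0,6),(1,7),(4,10)]
for P in [place(BR,490,-188.1,32.7,yaw)]:
    q=((proj(k,P)-[c0,r0]+.5)*Z).round().astype(int)
    for a,b in E: cv2.line(o,tuple(map(int,q[a])),tuple(map(int,q[b])),(0,0,255),1)
cv2.imwrite("pics/c10.png",o)
ov("scene","s10",place(BR,490,-188.1,32.7,yaw),250,350,215,305,4)
viewer.read_camera("top")
for q in ["bracket_mid","small_mid"]:
    for r in models.silhouettes("top",q): print(q,round(r["confidence"],2),np.round(r["bbox"],1).tolist())
E
```

```text
10.7 [ 489.76325392 -187.71715212  155.53266714] [ 0.84686172  0.02428897 -0.64276035] 85.19391483470079
t 10.7 tcp [ 489.8 -187.7  155.5] rot [[-0.003, -0.846, 0.534], [0.001, 0.534, 0.846], [-1.0, 0.003, -0.001]] w 85.19391483470079 j [1.0, -8.7, -15.3, -0.0, -83.5, -33.3]
bracket_mid 0.88 [276.1, 203.6, 65.3, 74.0] 4615
bracket_mid 0.88 [99.9, 214.1, 87.6, 75.1] 4010
fit [ 490.19 -188.28  -32.66] 0.0249
bracket_mid 0.61 [371.5, 208.4, 20.4, 30.3]
bracket_mid 0.54 [188.9, 123.5, 19.6, 8.2]
```

View pics/c10.png

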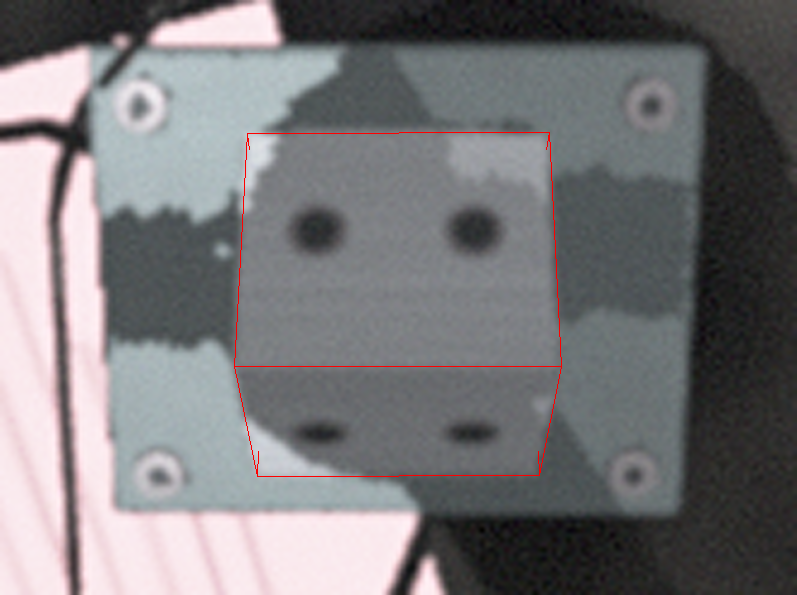

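View pics/s10.png

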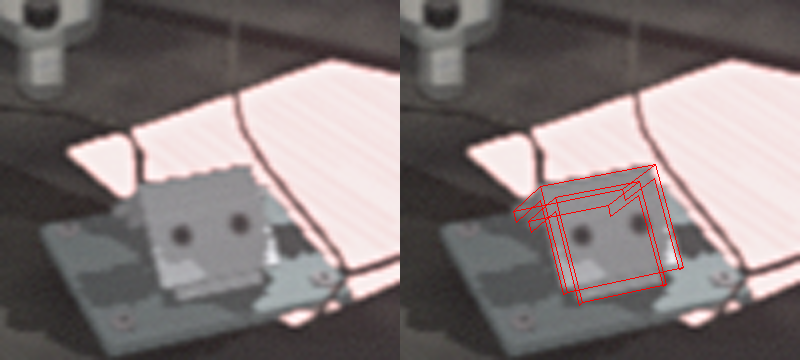

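The wrist overlay of the nested pose (bracket centre 7 mm above the form's) lies on the bracket to about 1 px: ridge at crop row 366, ends at 235 and 561. The network fit gives (490.2, -188.3), yaw -32.7°, against the form's (490.0, -188.1), -32.2°. The scene view shows it seated flat, with the form's legs sticking out a little below. One last check on the small bracket, then I hand in.

```bash
python3 - <<'E'
from look import *
viewer.read_camera("scene")
for r in models.silhouettes("scene","small_mid"): print(round(r["confidence"],2),np.round(r["bbox"],1).tolist())
s=robot.observe();print(s["t"],s["ft_force"])
robot.finish_job()
E
```

```text
0.82 [218.9, 252.2, 26.0, 15.1]
11.15 [ 0.10706643 -0.17986883  0.39020573]
the job is handed in; nothing more can be done
```

The large aluminium bracket is nested ridge-up on the form. I released it, backed the gripper off about 118 mm straight up, and handed the job in at about 11.2 s.

- **Position:** after release the wrist camera puts the bracket at (490.2, -188.3), yaw -32.7°. The form is at (490.0, -188.1), yaw -32.2°. The outline of a fully nested bracket lies on the picture to about 1 px.
- **Seating:** one leg touched first, with about 5 N up and 4.6 N sideways. I shifted 0.5 mm to even it out, and the force was then 8.4 N nearly straight up before I let go.
- **Small bracket:** it still shows at its starting place in the scene view, (219, 252) against (219, 253) at the start. In the last top view the network did not report it, nor the nested bracket; the arm may have been blocking both.
- **Disagreement:** in the scene camera the predicted outline sits 1–2 px to the right of both bracket and form. I put this down to the stated calibration error, because both are off the same way.

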